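# Twist the jammed glue pot home in its warmer

### The job

The glue pot was dropped into its bench warmer and has jammed proud in the spring-lined well. Lift or slide the tall container that blocks the handle's swing out of reach of the handle and leave it standing on the bench, then push the handle round clockwise (seen from above) into the lowered part of the warmer's rim, rocking it to and fro there as needed, until the pot sits fully down on the hot plate. Last, fold the hinged hold-down over on to the pot's rim; tip nothing over and leave the other things lying where they are.

Things in the scene. Friction and masses are not known exactly. Their poses are not given: they have to be found in the camera images.
- warmer: Fixed grey round glue warmer, 128 mm across the foot, shoulder 72 mm high; an aluminium collar (67 mm bore, 91 mm outside) stands up round the well. Origin: centre of the underside, on the bench and the well's axis. Control box with dial on its -x side, to 97 mm from the axis, 54 mm high. Bearings below: in this frame, about the axis, anticlockwise from above, +x = 0, +y = 90 deg.
- warmer_plate (a point): Centre of the hot plate in the well, 30 mm above the bench; the pot is home when its underside rests here. Sprung shoes in the well grip the pot: at rest friction (12 to 28 N along the axis) holds its weight up; while it is being turned it sinks by itself, about 1 mm per 5 to 12 mm of travel of the grip, so it lags and may need some rocking over the low rim.
- collar_low (a point): Middle of the lowered part of the collar's rim, 39 mm from the axis. Rim height: 103.5 mm all round, but sloping down from bearing 170 to 122 deg and 83.5 mm from 122 to 84 deg, where an upright step stops the stem. The stem lies across the rim: the pot gets fully down only with its handle at bearing 91 to 115 deg; turned back up the slope, the pot is jacked out.
- glue_pot: Loose steel pot, 0.75 to 1 kg, 64 mm across (70 mm at the rim), 85 mm high, level handle along its +x: stem 10 mm thick, then from 70 to 150 mm from the axis a black round grip 17 mm thick. Origin: centre of its underside. Starts in the well, about 21 mm proud, handle at bearing 175 to 216 deg. Turning takes 5 to 20 N sideways at the grip.
- pot_handle (a point): Point on the axis of the pot's grip, 115 mm from the pot's axis and 60 mm above its underside (90 mm above the bench when home).
- hold_down (a joint): Hinge of the hold-down, a steel arm 13 mm wide, 5 mm thick, 44 mm long. Starts at 0 to 0.25: folded back, leaning outward (0 is 45 deg out from upright). 0.79: upright. 2.36: level, pointing to the well's axis, its pad on the pot's rim (115 mm above the bench). It stays where left and takes about 1 N at the tip. It gets past 2.2 only if the pot is home.
- hold_down_tab (a point): Upturned thumb tab, 13 mm wide, at the free end of the hold-down arm, 42 mm from its hinge.
- hold_down_hinge (a point): Hinge axis of the hold-down, fixed on the warmer: 55.5 mm from the well's axis at bearing 275 deg, 118.5 mm above the bench; its line is level and square to that bearing.
- glue_bottle: Glue bottle, upright, 64 mm across to 140 mm high, then a 29 mm neck to 165 mm and a 17 mm nozzle to 189 mm; 0.3 kg. Origin: centre of its underside. Either this or the spray can stands in the handle's way, beside the warmer at bearing 113 to 137 deg; the other stands off to the left.
- spray_can: Spray can, upright, 56 mm across to 166 mm high, then a cap 47 mm across to 202 mm; 0.33 kg. Origin: centre of its underside. May stand in the handle's way instead of the bottle.
- sanding_block: Sanding block lying flat, 63x100x29 mm, long side along its y; origin at the centre of its underside. To be left alone. Near it, fixed: the saw's arm and orange knob, 100 mm high, at x 0.44 to 0.62, y 0.02 to 0.10 m, and on the left a mug at x 0.58, y 0.26 m (112 mm over the handle).
- masking_tape: Roll of masking tape lying flat, 100 mm across, 25 mm high; origin at the centre of its underside. To be left alone.
- screw_box: Carton of screws lying flat, 61x95x46 mm, long side along its y; origin at the centre of its underside. To be left alone.

How it is judged:
On the way, in this order (a step that is already met when the one before it is completed fails the run):
1. glue bottle and spray can both stand upright, out of the handle's reach (angle between each of glue_bottle, spray_can's own z axis and vertical below 0.1 rad and height (world z) of each of glue_bottle, spray_can below 0.012 m and horizontal distance between each of glue_bottle, spray_can and warmer above 0.185 m), for 0.2 s.
2. the pot is fully down on the hot plate (z of glue_pot in the frame of warmer_plate below 0.002 m and horizontal distance between glue_pot and warmer_plate below 0.004 m and angle between glue_pot's own z axis and vertical below 0.035 rad), for 0.2 s.
3. the hold-down is folded over on to the rim (all of step 2 and value of joint hold_down above 2.2 rad), for 0.2 s.
At the end, for the whole second after the job is handed in: Pot within 2 mm of the hot plate, 4 mm of the well's axis and 0.035 rad of upright; hold-down past 2.2 rad; glue bottle and spray can upright (0.1 rad) on the bench, centres over 185 mm from the warmer's axis; all at rest (all of step 1 and all of step 3 and linear speed of each of glue_pot, glue_bottle, spray_can below 0.01 m/s); the robot touches nothing.
It fails at once if the glue bottle or the spray can is tipped over (angle between any of glue_bottle, spray_can's own z axis and vertical above 0.6 rad).
It fails at once if the sanding block, the masking tape or the screw carton is shifted more than 50 mm (distance of any of sanding_block, masking_tape, screw_box from where it was at the start of the episode above 0.05 m).
It also fails if it takes over 72 s, if anything falls off the work surface, if the arm or the gripper's body presses on something with over 40 N, if the wrist force passes 120 N, or if a joint passes its speed limit or range.

### The arm

A 6-joint arm with a two-finger parallel gripper is mounted at the origin on a cart in front of the work surface, level with it; the furniture and walls round the work are solid. World frame = base frame: x ahead of the robot, y to its left, z up, the work surface at z = 0. Lengths are in m, angles in rad, forces in N, time in s.
With the tool pointing down it reaches from about 0.3 to 0.75 m from the base axis. Payload 8.5 kg.
Tool frame: the origin (TCP) lies at the very end of the fingers, on their centre line; the grasp point (between the pads) lies robot.hold_point_z behind it (robot.hold_point_z is the distance from the TCP to the grasp point, in m); z points along the fingers, y is the line along which they close (so a half turn about z gives the same grasp; the last joint's range is limited). The gripper opens to 85 mm and grips with 20 to 120 N. Pads are 22 mm wide; open, the fingers measure 114 mm over their backs; the gripper's body (76 mm by 85 mm) begins 54 mm behind the grasp point. The pads swing forward as they close: fully open they stand 13 mm farther back than shut.
Start: joints at [-0.215, 0.381, 1.297, -0, 1.464, -0.215], TCP at [0.55, 0, 0.231] pointing down, gripper open.
Joint ranges: [-3.11, 3.11], [-0.89, 2.33], [0.22, 2.48], [-1.42, 4.56], [0.17, 2.85], [-2.88, 2.88]. Speed limits (rad/s): [2.39, 2.39, 3.14, 3.14, 3.14, 3.14].

### API

Orientations are given as a unit quaternion [x, y, z, w].
In Python, from plant import robot gives the robot as it stands.
- The arm moves only by the tool drive_effector, called in YAML: its name, and indented under it one key for each argument. Schema: {"type":"object","properties":{"moves":{"type":"array","items":{"type":"array","prefixItems":[{"type":"array","items":{"type":"number"},"minItems":3,"maxItems":3},{"type":"array","items":{"type":"number"},"minItems":3,"maxItems":3}],"minItems":2,"maxItems":2},"minItems":1,"maxItems":10},"finger_gap":{"type":"number"},"grip_force":{"type":"number"},"only":{"type":"string"},"quiet":{"type":"boolean"},"lines":{"type":"string"}},"required":["moves"],"additionalProperties":false}. moves is a list of rows, 1 to 10 of them, each written [[dx, dy, dz], [rx, ry, rz]]: dx, dy, dz in m, then a rotation vector rx, ry, rz in rad; each row is the pose to reach, as a shift and turn from the pose commanded when the call began, along the tool's axes at that moment; what a row does not reach only later rows make up. A row lasts 1/10 s, in which the tool goes at most 0.05 m and 0.15 rad, less where a joint would pass 70% of its speed; a pose out of reach is approached as far as the arm can. finger_gap is the finger opening in m, set as the call begins (left out keeps the last). The fingers move at their own pace and stop on an object; grip_force is the grip in N (left out, the last holds). Time passes only in rows, so rows that do not move let the fingers close. The tool returns the time, the measured TCP pose, the force, the opening and the grip force at its end. only (a regular expression) keeps the lines of the reply that match it, lines (a string "A,B") keeps lines A to B, and quiet returns only ok. Input that does not fit is refused with a message, and nothing moves.
- robot.observe(): the state, without advancing time (a new reading comes with each control period).
- robot.grab_frame(name): name is "scene" or "side" or "wrist"; returns the picture (480x640x3 uint8, red, green, blue); there is no depth.
- robot.calibration(name): a dict with "mtx" (3x3 intrinsics, pixels), "world_to_cam" (4x4, takes a point from world to camera coordinates); the wrist camera has in their place "mount" (4x4, takes a point from camera to tool coordinates, whose origin is the TCP and whose axes are the flange's). Camera axes: x right, y up, looking along -z (the intrinsics and any distortion apply to the point x, -y, -z); pixel columns grow to the right and rows downward; lengths in m; the calibration is good to about 2 mm. A picture is of the moment at which its call begins: read the wrist's pose just before it. calibration takes no time and is no camera call.
- robot.sign_off(): hands the job in; it is judged then, once.
The state is a dict: "t": time; "q": joint angles; "qvel": joint speeds; "joint_torque": joint torques, N m; "eef_pos": TCP position; "orientation": TCP orientation; "ft_force": force on the tool from outside, world axes, zero at the start; "moment": the same for the moment, N m; "gripper_width": finger opening in m; "gripper_force": force on a finger pad.
Only numpy, scipy, OpenCV 4.12 (cv2) and the standard library are available. Lean on these libraries where they do the work, as an engineer would, in place of code of your own. Each camera call takes 0.05 s, during which the arm holds its last target. There are 200 camera calls.

## Working session

There is one attempt and no reset: what is moved stays moved. The work goes in short steps, Python scripts to look and compute and a tool call to move; the robot and the scene stay as the last step left them, time stands still between calls to the robot, and variables do not carry over. Pictures are saved under pics/ and viewed, at most 10 in all, crops included, and the job is handed in when it is done.

```bash
ls; mkdir -p pics
```

Run:
```python
from plant import robot
import cv2,numpy as np
print(robot.hold_point_z)
o=robot.observe();print({k:np.round(v,3) for k,v in o.items()})
for n in("scene","side","wrist"):
    cv2.imwrite(f"pics/{n}0.png",robot.grab_frame(n)[:,:,::-1]);c=robot.calibration(n)
    print(n,{k:(np.round(v,4).tolist() if not isinstance(v,str) else v) for k,v in c.items()})
```

```text
pics
plant.py
0.0187
{'t': np.float64(0.0), 'q': array([-0.215,  0.381,  1.298,  0.   ,  1.464, -0.215]), 'qvel': array([-0.001, -0.001,  0.001, -0.   ,  0.001,  0.001]), 'joint_torque': array([-1.0000e-03, -4.4847e+01, -2.3129e+01, -0.0000e+00,  5.0000e-03,
        0.0000e+00]), 'eef_pos': array([0.55 , 0.   , 0.231]), 'orientation': array([ 0.707,  0.707, -0.   , -0.001]), 'ft_force': array([0.085, 0.094, 0.626]), 'moment': array([ 0.011, -0.037, -0.024]), 'gripper_force': np.float64(0.0), 'gripper_width': np.float64(0.085)}
scene {'mtx': [[552.3512, 0.0, 317.3783], [0.0, 552.3512, 239.9127], [0.0, 0.0, 1.0]], 'world_to_cam': [[0.4586, -0.8886, 0.0024, -0.2527], [0.5795, 0.3011, 0.7573, -0.3805], [-0.6737, -0.3459, 0.6531, -1.14], [0.0, 0.0, 0.0, 1.0]]}
side {'mtx': [[550.6126, 0.0, 320.0217], [0.0, 550.6126, 226.6847], [0.0, 0.0, 1.0]], 'world_to_cam': [[-0.9321, -0.3617, 0.019, 0.5001], [0.2152, -0.511, 0.8322, -0.2037], [-0.2913, 0.7798, 0.5542, -1.3874], [0.0, 0.0, 0.0, 1.0]]}
wrist {'mtx': [[418.9018, 0.0, 318.1049], [0.0, 418.9018, 242.6432], [0.0, 0.0, 1.0]], 'mount': [[0.0002, 0.9579, 0.2872, 0.0743], [1.0, 0.0, -0.0008, -0.0005], [-0.0008, 0.2872, -0.9579, -0.1425], [0.0, 0.0, 0.0, 1.0]]}
```

View pics/scene0.png

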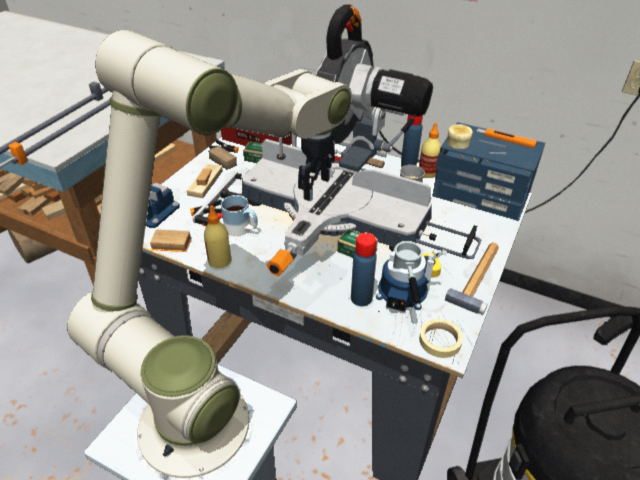

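View pics/side0.png

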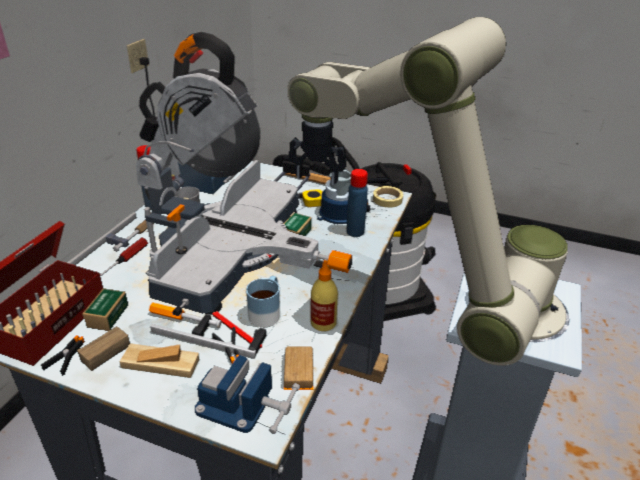

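Scene view: the spray can (red cap at (367,245)) stands left of the warmer (collar at (407,257)), with the black grip end near (413,300). The glue bottle is on the left at (217,240). Side view: the can's cap is at (358,178), with the warmer at (340,195) behind it. I'll make an enlarged composite for detail.

Create h.py:
```python
from plant import robot
import cv2,numpy as np
from scipy.spatial.transform import Rotation as R
def cam(n,T=None):
    c=robot.calibration(n);K=np.array(c["mtx"])
    if n=="wrist":
        o=robot.observe();M=np.eye(4);M[:3,:3]=R.from_quat(o["orientation"]).as_matrix();M[:3,3]=o["eef_pos"]
        W=np.linalg.inv(M@np.array(c["mount"]))
    else: W=np.array(c["world_to_cam"])
    return K,W
def px2z(C,uv,z):
    K,W=C;d=np.linalg.inv(K)@[uv[0],uv[1],1];d=W[:3,:3].T@(d*[1,-1,-1]);o=-W[:3,:3].T@W[:3,3]
    return o+d*(z-o[2])/d[2]
def proj(C,p):
    K,W=C;q=W[:3,:3]@p+W[:3,3];q=K@(q*[1,-1,-1]);return q[:2]/q[2]
```

Run:
```python
from h import *
a=cv2.imread("pics/scene0.png")[220:370,330:530];b=cv2.imread("pics/side0.png")[150:250,290:430]
A=cv2.resize(a,None,fx=4,fy=4,interpolation=2);cv2.imwrite("pics/c1.png",A)
for n in("scene","side"):
    im=cv2.imread(f"pics/{n}0.png");C=cam(n);h=cv2.cvtColor(im,40)
    m=((h[...,0]<6)|(h[...,0]>174))&(h[...,1]>170)&(h[...,2]>110)
    k,l,s,c=cv2.connectedComponentsWithStats(m.astype('u1'))
    for i in range(1,k):
        if s[i,4]>80: print(n,"red",s[i],c[i].round(1),px2z(C,c[i],.184).round(3), px2z(C,(s[i,0]+s[i,2]/2,s[i,1]+s[i,3]/2),.184).round(3))
```

```text
scene red [356 233  20  24 403] [365.4 244.3] [ 0.482 -0.161  0.184] [ 0.481 -0.163  0.184]
side red [351 169  17  18 221] [359.6 176.6] [ 0.486 -0.172  0.184] [ 0.484 -0.164  0.184]
side red [  0 222  64  47 324] [ 31.5 243. ] [1.084 0.431 0.184] [1.076 0.438 0.184]
side red [121 239  26  19 177] [133.8 247.9] [0.858 0.357 0.184] [0.856 0.359 0.184]
side red [212 311  41  32 224] [232.9 326.7] [0.526 0.496 0.184] [0.526 0.497 0.184]
```

View pics/c1.png

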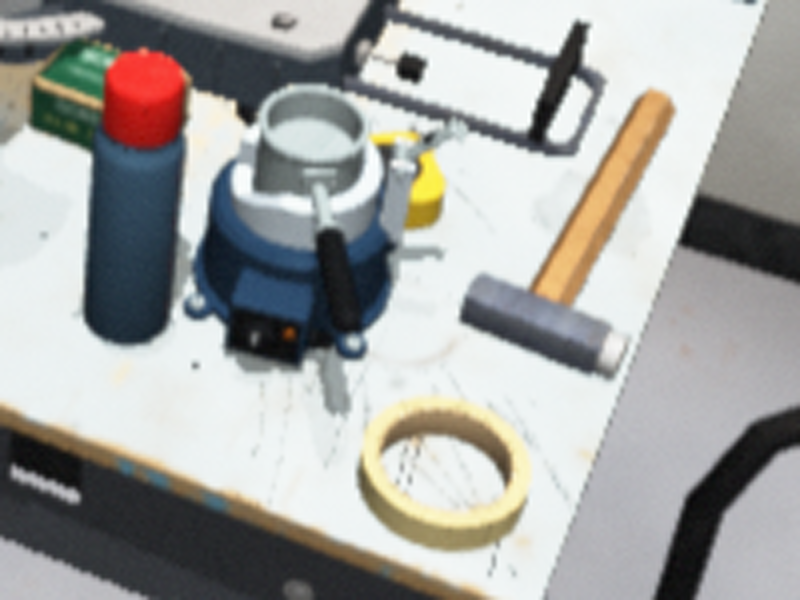

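The crop shows the can at left (red cap at (145,100) in the crop) and the pot rim ellipse centred at about (313,125). The grip runs from (330,240) to (347,320), the control box is at (270,315), and the hold-down post with its arm leaning outward is at (405,170)–(460,130).

Run:
```python
from h import *
C=cam("scene");f=lambda u,v:(330+u/4,220+v/4)
ax=px2z(C,f(313,125),.136);print("axis",ax.round(4))
for n,p,z in(("grip0",(328,240),.111),("grip1",(347,318),.111),("tab",(460,130),.150),("hinge",(405,160),.1185),("box",(270,295),.054)):
    q=px2z(C,f(*p),z);d=q-ax;print(n,q.round(3),np.hypot(*d[:2]).round(3),np.degrees(np.arctan2(d[1],d[0])).round(1))
can=np.array([.483,-.163]);d=can-ax[:2];print("can",np.hypot(*d),np.degrees(np.arctan2(d[1],d[0])))
im=cv2.imread("pics/scene0.png");h=cv2.cvtColor(im,40)
```

```text
axis [ 0.5583 -0.2444  0.136 ]
grip0 [ 0.494 -0.28   0.111] 0.074 -150.8
grip1 [ 0.44  -0.311  0.111] 0.136 -150.6
tab [ 0.579 -0.328  0.15 ] 0.086 -76.0
hinge [ 0.573 -0.3    0.119] 0.058 -74.9
box [ 0.49  -0.251  0.054] 0.069 -174.2
can 0.11091508265850925 132.76565789504318
```

drive_effector:
  moves:
    - [[-0.04,-0.01,-0.03],[0,0,0]]
    - [[-0.08,-0.02,-0.05],[0,0,0]]
    - [[-0.12,-0.03,-0.07],[0,0,0]]
    - [[-0.12,-0.03,-0.07],[0,0,0]]
    - [[-0.12,-0.03,-0.07],[0,0,0]]
  finger_gap: 0.085

```text
t: 0.65
eef_pos: [0.5198, -0.1206, 0.3012]
orientation: [0.708, 0.706, 0.0, -0.0]
ft_force: [-0.3, -0.2, -0.0]
gripper_width: 0.0849
gripper_force: 0.0
```

Run:
```python
from h import *
C=cam("wrist");im=robot.grab_frame("wrist")[:,:,::-1];cv2.imwrite("pics/w1.png",im);np.savez("w1.npz",K=C[0],W=C[1])
S=cam("scene")
for p in [(170,240),(350,238),(442,337)]: print(p,px2z(S,p,.02).round(3))
for p in [(260,285),(310,310),(360,327)]: print("edge",p,px2z(S,p,0).round(3))
```

```text
(170, 240) [0.423 0.399 0.02 ]
(350, 238) [ 0.663 -0.045  0.02 ]
(442, 337) [ 0.439 -0.385  0.02 ]
edge (260, 285) [0.405 0.093 0.   ]
edge (310, 310) [ 0.388 -0.064  0.   ]
edge (360, 327) [ 0.395 -0.197  0.   ]
```

View pics/w1.png

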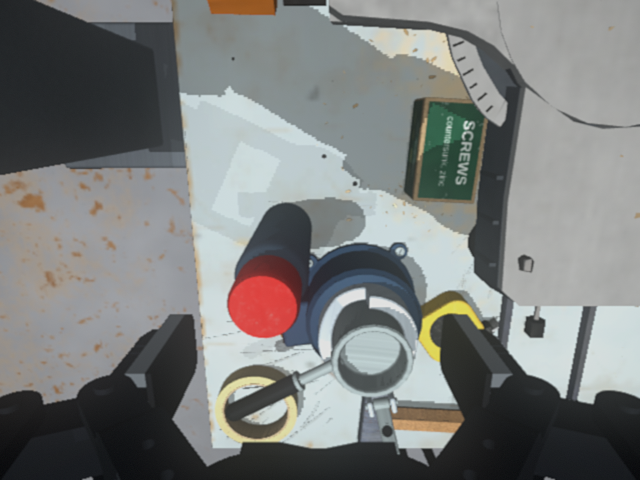

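The wrist view shows the red cap centred at (266,297), the pot rim at (371,360) and the grip from (298,380) to (232,411). The hold-down is near (382,410), the screw carton near (450,150), and the bench edge at column ~185.

Run:
```python
from h import *
d=np.load("w1.npz");C=(d["K"],d["W"]);im=cv2.imread("pics/w1.png");h=cv2.cvtColor(im,40)
m=(((h[...,0]<6)|(h[...,0]>174))&(h[...,1]>150)&(h[...,2]>100)).astype('u1');m[:200]=0
c=max(cv2.findContours(m,0,1)[0],key=cv2.contourArea)
e=cv2.minEnclosingCircle(c);print(e,[px2z(C,e[0],z).round(4) for z in(.19,.202)])
S=cam("scene");
ax=px2z(C,(371,360),.136);print("axis",ax)
print("rim dia",px2z(C,(330,360),.136)[:2]-ax[:2],px2z(C,(413,360),.136)[:2]-ax[:2])
for n,p,z in(("g0",(298,380),.111),("g1",(232,411),.111),("hinge",(381,405),.1185),("edge1",(185,150),0),("edge2",(190,200),0),("box",(425,195),.046),("box2",(416,98),.046),("foot1",(400,249),0.01),("foot2",(312,262),0.01)):
    q=px2z(C,p,z);r=q-ax;print(n,q.round(4),np.hypot(*r[:2]).round(4),np.degrees(np.arctan2(r[1],r[0])).round(1))
cv2.imwrite("pics/c2.png",cv2.resize(im[235:445,200:480],None,fx=2.8,fy=2.8,interpolation=2))
```

```text
((262.5, 305.5), 35.107078552246094) [array([ 0.4826, -0.1657,  0.19  ]), array([ 0.4844, -0.16  ,  0.202 ])]
axis [ 0.56364349 -0.2410921   0.136     ]
rim dia [-3.43217492e-02  6.93472390e-05] [ 3.51648327e-02 -7.10506928e-05]
g0 [ 0.5008 -0.2777  0.111 ] 0.0727 -149.7
g1 [ 0.4381 -0.3114  0.111 ] 0.1439 -150.7
hinge [ 0.577  -0.2992  0.1185] 0.0596 -77.1
edge1 [ 0.3817 -0.0787  0.    ] 0.2439 138.2
edge2 [ 0.3822 -0.1312  0.    ] 0.2121 148.8
box [ 0.6221 -0.1179  0.046 ] 0.1363 64.6
box2 [ 0.6077 -0.0299  0.046 ] 0.2157 78.2
foot1 [ 0.6085 -0.1836  0.01  ] 0.0729 52.1
foot2 [ 0.5128 -0.1983  0.01  ] 0.0664 139.9
```

View pics/c2.png

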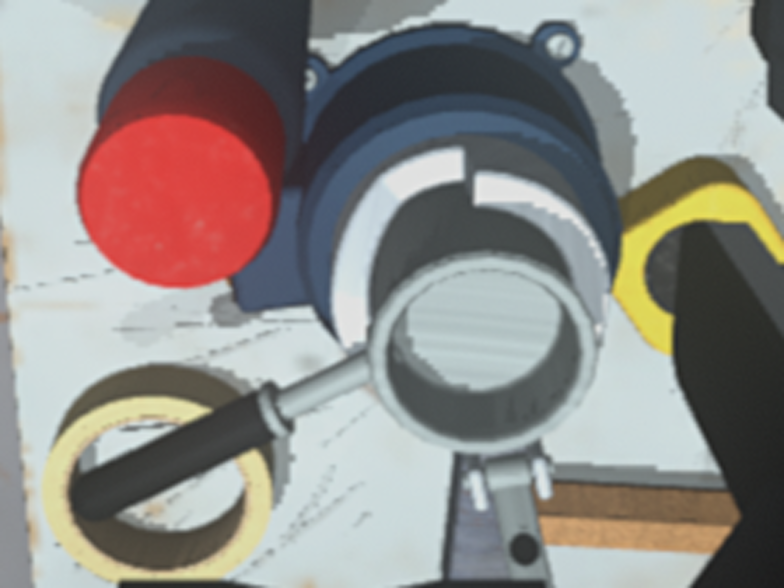

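drive_effector:
  moves:
    - [[-0.02,-0.018,0.01],[0,0,0]]
    - [[-0.042,-0.036,0.03],[0,0,0]]
    - [[-0.042,-0.036,0.065],[0,0,0]]
    - [[-0.042,-0.036,0.1],[0,0,0]]
    - [[-0.042,-0.036,0.137],[0,0,0]]
    - [[-0.042,-0.036,0.137],[0,0,0]]
    - [[-0.042,-0.036,0.137],[0,0,0]]
  finger_gap: 0.085

```text
t: 1.4
eef_pos: [0.4844, -0.1613, 0.1648]
orientation: [0.707, 0.708, -0.0, -0.0]
ft_force: [-0.1, -0.1, 0.3]
gripper_width: 0.0851
gripper_force: 0.0
```

drive_effector:
  moves:
    - [[0,0,0],[0,0,0]]
    - [[0,0,0],[0,0,0]]
    - [[0,0,0],[0,0,0]]
    - [[0,0,0],[0,0,0]]
    - [[0,0,0],[0,0,0]]
    - [[0,0,0],[0,0,0]]
  finger_gap: 0.03
  grip_force: 40

```text
t: 2.0
eef_pos: [0.4845, -0.1622, 0.1657]
orientation: [0.707, 0.707, 0.0, 0.001]
ft_force: [0.5, 0.2, 5.7]
gripper_width: 0.0464
gripper_force: 40.9
```

Run:
```python
from h import *
d=np.load("w1.npz");C=(d["K"],d["W"]);f=lambda u,v:(200+u/2.8,235+v/2.8)
ax=np.array([.562,-.242,0])
for n,p,z in(("ax",(484,352),.136),("step",(466,150),.1035),("step2",(470,200),.1035),("hinge",(511,482),.1185),("hole",(525,548),.138)):
    q=px2z(C,f(*p),z);r=q-ax;print(n,q.round(4),np.hypot(*r[:2]).round(4),np.degrees(np.arctan2(r[1],r[0])).round(1))
```

```text
ax [ 0.5652 -0.2418  0.136 ] 0.0032 4.0
step [ 0.5618 -0.1903  0.1035] 0.0517 90.2
step2 [ 0.5636 -0.2074  0.1035] 0.0346 87.3
hinge [ 0.5784 -0.3015  0.1185] 0.0618 -74.6
hole [ 0.5803 -0.3108  0.138 ] 0.0712 -75.1
```

drive_effector:
  moves:
    - [[0,0,-0.012],[0,0,0]]
    - [[0,0,-0.02],[0,0,0]]
    - [[0.025,-0.009,-0.02],[0,0,0]]
    - [[0.05,-0.018,-0.02],[0,0,0]]
    - [[0.075,-0.027,-0.02],[0,0,0]]
    - [[0.1,-0.036,-0.02],[0,0,0]]
    - [[0.122,-0.044,-0.02],[0,0,0]]
    - [[0.122,-0.044,-0.01],[0,0,0]]
    - [[0.122,-0.044,0],[0,0,0]]
    - [[0.122,-0.044,0],[0,0,0]]
  grip_force: 40

```text
t: 3.0
eef_pos: [0.4405, -0.0406, 0.1642]
orientation: [0.707, 0.707, 0.0, 0.0]
ft_force: [-0.1, -0.0, 1.3]
gripper_width: 0.0461
gripper_force: 44.8
```

drive_effector:
  moves:
    - [[0,0,0],[0,0,0]]
    - [[0,0,0],[0,0,0]]
    - [[0,0,0],[0,0,0]]
    - [[0,0,0],[0,0,0]]
    - [[0,0,-0.02],[0,0,0]]
    - [[0,0,-0.05],[0,0,0]]
    - [[0,0,-0.09],[0,0,0]]
    - [[-0.03,0.01,-0.13],[0,0,0]]
    - [[-0.07,0.03,-0.14],[0,0,0]]
    - [[-0.1,0.05,-0.14],[0,0,0]]
  finger_gap: 0.085

```text
t: 4.0
eef_pos: [0.4909, -0.1421, 0.3068]
orientation: [0.707, 0.707, 0.001, 0.003]
ft_force: [0.3, 0.8, -0.5]
gripper_width: 0.0848
gripper_force: 0.0
```

drive_effector:
  moves:
    - [[-0.02,0.01,0],[0,0,0]]
    - [[-0.03,0.01,0],[0,0,0]]
    - [[-0.03,0.01,0],[0,0,0]]
    - [[-0.03,0.01,0],[0,0,0]]

```text
t: 4.4
eef_pos: [0.4995, -0.1692, 0.3045]
orientation: [0.707, 0.707, 0.0, -0.0]
ft_force: [-0.4, 0.1, -0.0]
gripper_width: 0.0848
gripper_force: 0.0
```

Run:
```python
from h import *
C=cam("wrist");im=robot.grab_frame("wrist")[:,:,::-1];np.savez("w2.npz",K=C[0],W=C[1]);cv2.imwrite("pics/w2.png",im)
h=cv2.cvtColor(im,40);m=(((h[...,0]<6)|(h[...,0]>174))&(h[...,1]>150)&(h[...,2]>100)).astype('u1')
c=max(cv2.findContours(m,0,1)[0],key=cv2.contourArea);e=cv2.minEnclosingCircle(c);print(e,px2z(C,e[0],.196).round(3))
p=proj(C,np.array([.564,-.242,.11]));print(p);x,y=p.astype(int);x0=max(x-160,0);y0=min(y-120,240);print(x0,y0)
cv2.imwrite("pics/c3.png",cv2.resize(im[y0:y0+240,x0:x0+320],None,fx=2.5,fy=2.5,interpolation=2))
```

```text
((204.0, 10.308510780334473), 42.276161193847656) [ 0.438 -0.04   0.196]
[392.30676211 293.33319402]
232 173
```

View pics/c3.png

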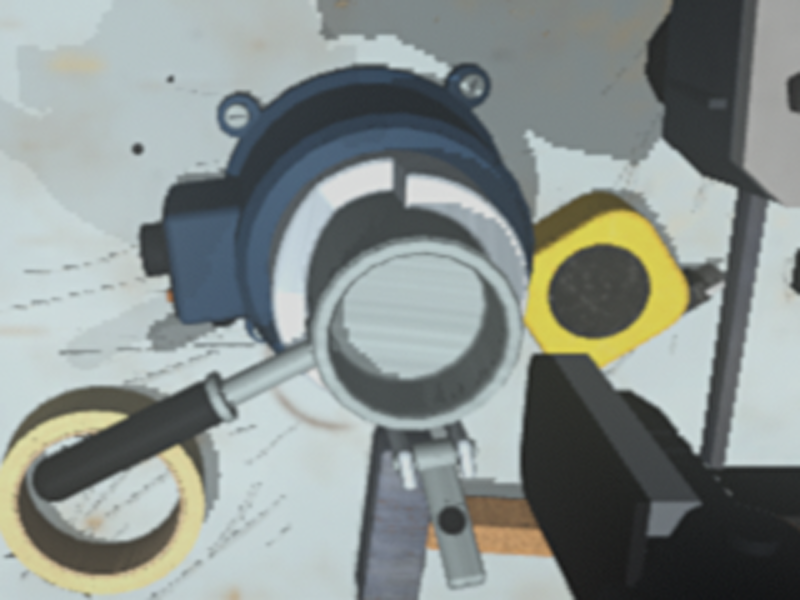

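The can now stands at (0.438,-0.040), clear of the handle. In this crop the pot rim is centred at (418,335) and the grip runs from (222,396) to (52,482). The hinge is at (436,463), the tab end at (466,580) and the rim step at (394,180).

Run:
```python
from h import *
d=np.load("w2.npz");C=(d["K"],d["W"]);f=lambda u,v:(232+u/2.5,173+v/2.5)
ax=px2z(C,f(418,335),.136)
for n,p,z in(("ax",(418,335),.136),("step",(392,160),.1035),("step2",(393,188),.1035),("hinge",(436,463),.1185),("tab",(466,575),.145),("g0",(222,396),.111),("g1",(52,482),.111),("pegL",(236,116),.01),("pegR",(473,85),.01)):
    q=px2z(C,f(*p),z);r=q-ax;print(n,q.round(4),np.hypot(*r[:2]).round(4),np.degrees(np.arctan2(r[1],r[0])).round(1))
```

```text
ax [ 0.5652 -0.2427  0.136 ] 0.0 0.0
step [ 0.5596 -0.1928  0.1035] 0.0502 96.4
step2 [ 0.5604 -0.2028  0.1035] 0.0401 96.8
hinge [ 0.5782 -0.301   0.1185] 0.0597 -77.5
tab [ 0.5846 -0.3277  0.145 ] 0.0872 -77.1
g0 [ 0.5018 -0.2784  0.111 ] 0.0728 -150.6
g1 [ 0.4394 -0.3136  0.111 ] 0.1444 -150.6
pegL [ 0.5083 -0.1999  0.01  ] 0.0712 143.1
pegR [ 0.6089 -0.1863  0.01  ] 0.0713 52.2
```

drive_effector:
  moves:
    - [[-0.02,-0.005,0],[0,0,-0.14]]
    - [[-0.04,-0.01,0],[0,0,-0.28]]
    - [[-0.06,-0.015,0],[0,0,-0.42]]
    - [[-0.08,-0.02,0],[0,0,-0.56]]
    - [[-0.1,-0.025,0],[0,0,-0.7]]
    - [[-0.12,-0.03,0],[0,0,-0.84]]
    - [[-0.1285,-0.035,0],[0,0,-0.98]]
    - [[-0.1285,-0.035,0],[0,0,-1.12]]
    - [[-0.1285,-0.035,0],[0,0,-1.26]]
    - [[-0.1285,-0.035,0],[0,0,-1.4]]
  finger_gap: 0.04

```text
t: 5.45
eef_pos: [0.4649, -0.2974, 0.3047]
orientation: [0.082, 0.997, -0.0, 0.0]
ft_force: [0.1, 0.1, 0.9]
gripper_width: 0.0402
gripper_force: 0.0
```

drive_effector:
  moves:
    - [[0,0,0],[0,0,-0.14]]
    - [[0,0,0],[0,0,-0.28]]
    - [[0,0,0],[0,0,-0.42]]
    - [[0,0,0],[0,0,-0.56]]
    - [[0,0,0],[0,0,-0.684]]
    - [[0,0,0],[0,0,-0.684]]
    - [[0,0,0],[0,0,-0.684]]

```text
t: 6.15
eef_pos: [0.465, -0.2977, 0.3046]
orientation: [-0.253, 0.968, -0.0, 0.0]
ft_force: [-0.1, -0.5, -0.4]
gripper_width: 0.0399
gripper_force: 0.0
```

Run:
```python
from h import *
C=cam("wrist");o=robot.observe();print(o["q"].round(2),o["eef_pos"].round(4),R.from_quat(o["orientation"]).as_matrix().round(3).tolist())
cv2.imwrite("pics/w3.png",robot.grab_frame("wrist")[:,:,::-1])
for r in(.07,.115,.15):
    a=np.radians(209.4);print(proj(C,np.array([.565+r*np.cos(a),-.242+r*np.sin(a),.111])).round())
```

```text
[-0.78  0.34  1.14  0.    1.65 -2.87] [ 0.465  -0.2977  0.3046] [[-0.872, -0.489, 0.0], [-0.489, 0.872, -0.0], [-0.0, -0.0, -1.0]]
[316. 261.]
[316. 209.]
[316. 166.]
```

View pics/w3.png

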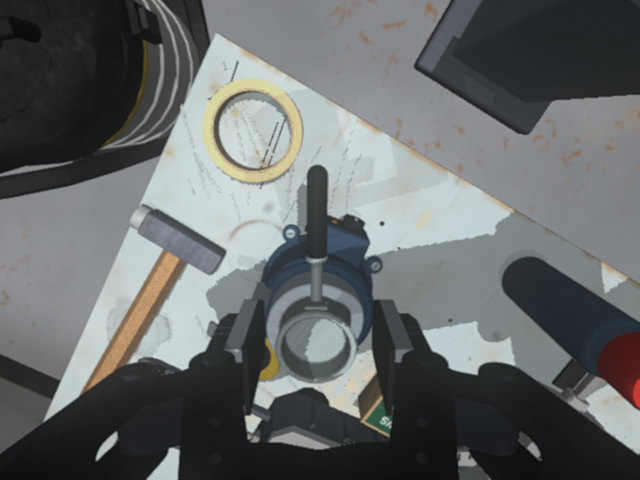

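The black grip appears at column 316, rows 166–260, exactly where predicted, so the tool is centred over it. Joint 6 is close to its limit, so I'll turn back 0.15 rad while descending.

drive_effector:
  moves:
    - [[0,0,0.03],[0,0,0.1]]
    - [[0,0,0.07],[0,0,0.15]]
    - [[0,0,0.11],[0,0,0.15]]
    - [[0,0,0.14],[0,0,0.15]]
    - [[0,0,0.17],[0,0,0.15]]
    - [[0,0,0.195],[0,0,0.15]]
    - [[0,0,0.215],[0,0,0.15]]
    - [[0,0,0.228],[0,0,0.15]]
    - [[0,0,0.228],[0,0,0.15]]

```text
t: 7.1
eef_pos: [0.4644, -0.2978, 0.0748]
orientation: [-0.18, 0.984, 0.001, -0.001]
ft_force: [0.6, 1.0, 1.1]
gripper_width: 0.0398
gripper_force: 0.0
```

Run:
```python
from h import *
o=robot.observe();print(o["q"].round(2));p=o["eef_pos"];M=R.from_quat(o["orientation"]).as_matrix();ax=np.array([.565,-.242,p[2]])
d=p-ax;r=.115;b0=209.4;print(np.hypot(*d[:2]),np.degrees(np.arctan2(d[1],d[0])))
for k in range(1,11):
    b=b0-k*6;a=np.radians(b);t=ax+r*np.array([np.cos(a),np.sin(a),0]);print(b,(M.T@(t-p)).round(4),round(np.radians(6*k)-.15*min(k,5)/5*0,3))
```

```text
[-0.78  0.55  1.52  0.    1.08 -2.72]
0.11502789940822473 -151.0082867223693
203.4 [0.001  0.0112 0.    ] 0.105
197.4 [0.001  0.0232 0.0001] 0.209
191.4 [-0.0003  0.0352  0.0001] 0.314
185.4 [-0.0029  0.0469  0.0001] 0.419
179.4 [-0.0067  0.0584  0.0002] 0.524
173.4 [-0.0116  0.0693  0.0002] 0.628
167.4 [-0.0177  0.0797  0.0002] 0.733
161.4 [-0.0248  0.0894  0.0002] 0.838
155.4 [-0.033   0.0983  0.0003] 0.942
149.4 [-0.0419  0.1063  0.0003] 1.047
```

drive_effector:
  moves:
    - [[0,0.006,0],[0,0,0]]
    - [[0.001,0.0112,0],[0,0,0]]
    - [[0.001,0.017,0],[0,0,0.02]]
    - [[0.001,0.0232,0],[0,0,0.06]]
    - [[0,0.0292,0],[0,0,0.11]]
    - [[-0.0003,0.0352,0],[0,0,0.16]]
    - [[-0.0015,0.041,0],[0,0,0.21]]
    - [[-0.0029,0.0469,0],[0,0,0.27]]

```text
t: 7.9
eef_pos: [0.4512, -0.2536, 0.077]
orientation: [-0.045, 0.999, -0.001, 0.001]
ft_force: [1.2, -2.7, -2.1]
gripper_width: 0.0401
gripper_force: 1.4
```

Run:
```python
from h import *
o=robot.observe();print(o["q"].round(2),o["joint_torque"].round(1),o["moment"].round(2));p=o["eef_pos"];d=p-[.565,-.242,0];print(np.hypot(*d[:2]),np.degrees(np.arctan2(d[1],d[0])))
S=cam("scene");im=robot.grab_frame("scene")[:,:,::-1];cv2.imwrite("pics/s4.png",im)
```

```text
[-0.74  0.49  1.61 -0.    1.03 -2.4 ] [  0.3 -45.3 -16.5   0.2   0.6  -1. ] [-0.31 -0.16  0.08]
0.11440998600676164 -174.18650350954985
```

drive_effector:
  moves:
    - [[-0.0001,0.0057,0],[0,0,0.05]]
    - [[-0.0006,0.0115,0],[0,0,0.1]]
    - [[-0.0013,0.0172,0],[0,0,0.15]]
    - [[-0.0023,0.0228,0],[0,0,0.2]]
    - [[-0.0036,0.0285,0],[0,0,0.25]]
    - [[-0.0051,0.034,0],[0,0,0.3]]
    - [[-0.007,0.0394,0],[0,0,0.35]]
    - [[-0.0091,0.0448,0],[0,0,0.4]]
    - [[-0.0114,0.05,0],[0,0,0.45]]
    - [[-0.0141,0.0551,0],[0,0,0.5]]

```text
t: 8.95
eef_pos: [0.46, -0.1976, 0.0768]
orientation: [0.203, 0.979, -0.001, 0.0]
ft_force: [-0.1, -4.2, -1.5]
gripper_width: 0.0403
gripper_force: 1.5
```

Run:
```python
from h import *
o=robot.observe();print(o["q"].round(2));p=o["eef_pos"];d=p-[.565,-.242,0];print(np.hypot(*d[:2]),np.degrees(np.arctan2(d[1],d[0])))
im=robot.grab_frame("scene")[:,:,::-1];cv2.imwrite("pics/s5.png",im)
cv2.imwrite("pics/c5.png",np.vstack([cv2.resize(im[220:340,330:530],None,fx=2.5,fy=2.5,interpolation=2),cv2.resize(cv2.imread("pics/s4.png")[220:340,330:530],None,fx=2.5,fy=2.5,interpolation=2)]))
```

```text
[-0.64  0.47  1.66 -0.    1.01 -1.8 ]
0.11395865621223995 157.07460971097058
```

View pics/c5.png

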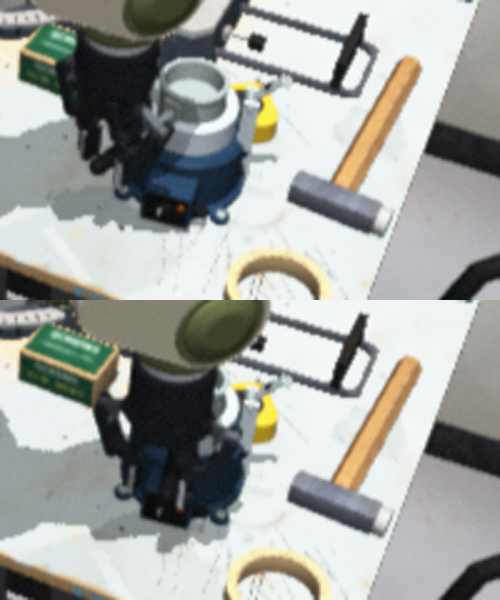

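The top image shows the pot turning with the grip between the fingers (stem at (165,118)), still proud. I'll keep turning.

drive_effector:
  moves:
    - [[-0.0001,0.0057,0],[0,0,0.05]]
    - [[-0.0006,0.0115,0],[0,0,0.1]]
    - [[-0.0013,0.0172,0],[0,0,0.15]]
    - [[-0.0023,0.0228,0],[0,0,0.2]]
    - [[-0.0036,0.0285,0],[0,0,0.25]]
    - [[-0.0051,0.034,0],[0,0,0.3]]
    - [[-0.007,0.0394,0],[0,0,0.35]]
    - [[-0.0091,0.0448,0],[0,0,0.4]]
    - [[-0.0114,0.05,0],[0,0,0.45]]
    - [[-0.0141,0.0551,0],[0,0,0.5]]

```text
t: 10.0
eef_pos: [0.4944, -0.1525, 0.0765]
orientation: [0.438, 0.899, -0.0, -0.0]
ft_force: [-2.0, -1.4, -0.4]
gripper_width: 0.0395
gripper_force: 0.8
```

drive_effector:
  moves:
    - [[-0.0001,0.0057,0],[0,0,0.05]]
    - [[-0.0006,0.0115,0],[0,0,0.1]]
    - [[-0.0013,0.0172,0],[0,0,0.15]]
    - [[-0.0023,0.0228,0],[0,0,0.2]]
    - [[-0.0036,0.0285,0],[0,0,0.25]]
    - [[-0.0051,0.034,0],[0,0,0.3]]
    - [[-0.0066,0.0384,0],[0,0,0.34]]

```text
t: 10.7
eef_pos: [0.5284, -0.1338, 0.0764]
orientation: [0.584, 0.812, -0.0, -0.001]
ft_force: [-1.3, -0.3, -0.9]
gripper_width: 0.0401
gripper_force: 0.7
```

Run:
```python
from h import *
o=robot.observe();print(o["q"].round(2),o["ft_force"].round(1));p=o["eef_pos"];d=p-[.565,-.242,0];print(np.hypot(*d[:2]),np.degrees(np.arctan2(d[1],d[0])))
im=robot.grab_frame("side")[:,:,::-1];cv2.imwrite("pics/d6.png",im);i2=robot.grab_frame("scene")[:,:,::-1];cv2.imwrite("pics/s6.png",i2)
cv2.imwrite("pics/c6.png",np.vstack([cv2.resize(im[150:250,290:420],None,fx=3,fy=3,interpolation=2),cv2.resize(i2[220:320,340:470],None,fx=3,fy=3,interpolation=2)]))
```

```text
[-0.46  0.54  1.53 -0.    1.07 -0.79] [-1.3 -0.3 -0.9]
0.11418491861874376 108.67064287703799
```

View pics/c6.png

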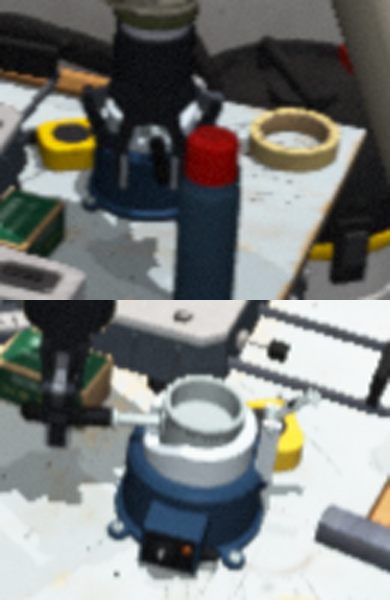

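The pot is in the low sector but still slightly proud: the grip is held at about (80,410) and the rim at (204,403). I'll narrow the fingers and rock over the low rim.

drive_effector:
  moves:
    - [[-0.0003,0.008,0],[0,0,0.07]]
    - [[-0.0013,0.0172,0],[0,0,0.15]]
    - [[-0.0003,0.008,0],[0,0,0.07]]
    - [[0,0,0],[0,0,0]]
    - [[-0.0004,-0.0092,0],[0,0,-0.08]]
    - [[-0.0017,-0.0195,0],[0,0,-0.17]]
    - [[-0.0004,-0.0092,0],[0,0,-0.08]]
    - [[0,0,0],[0,0,0]]
    - [[-0.0003,0.008,0],[0,0,0.07]]
    - [[-0.0013,0.0172,0],[0,0,0.15]]
  finger_gap: 0.024

```text
t: 11.8
eef_pos: [0.545, -0.1296, 0.0763]
orientation: [0.643, 0.766, -0.001, -0.001]
ft_force: [-3.6, -1.2, -1.1]
gripper_width: 0.0239
gripper_force: 1.7
```

drive_effector:
  moves:
    - [[-0.0003,-0.008,0],[0,0,-0.07]]
    - [[-0.0013,-0.0172,0],[0,0,-0.15]]
    - [[-0.0029,-0.026,0],[0,0,-0.23]]
    - [[-0.0055,-0.0355,0],[0,0,-0.31]]
    - [[-0.0029,-0.026,0],[0,0,-0.23]]
    - [[-0.0013,-0.0172,0],[0,0,-0.15]]
    - [[-0.0003,-0.008,0],[0,0,-0.07]]
    - [[0,0,0],[0,0,0]]
    - [[-0.0003,-0.008,0],[0,0,-0.07]]
    - [[-0.0013,-0.0172,0],[0,0,-0.15]]

```text
t: 12.8
eef_pos: [0.5294, -0.1337, 0.0766]
orientation: [0.582, 0.813, 0.001, 0.001]
ft_force: [3.4, 1.1, -0.7]
gripper_width: 0.0241
gripper_force: 1.7
```

drive_effector:
  moves:
    - [[0,0,0],[0,0,0]]
    - [[-0.0004,-0.0092,0],[0,0,-0.08]]
    - [[-0.0017,-0.0195,0],[0,0,-0.17]]
    - [[-0.0004,-0.0092,0],[0,0,-0.08]]
    - [[0,0,0],[0,0,0]]
    - [[-0.0003,0.008,0],[0,0,0.07]]
    - [[-0.0013,0.0172,0],[0,0,0.15]]
    - [[-0.0003,0.008,0],[0,0,0.07]]
    - [[0,0,0],[0,0,0]]
    - [[0,0,0],[0,0,0]]

```text
t: 13.8
eef_pos: [0.5287, -0.1341, 0.0766]
orientation: [0.584, 0.812, -0.0, -0.0]
ft_force: [-0.3, 0.3, -0.5]
gripper_width: 0.0239
gripper_force: 0.0
```

Run:
```python
from h import *
o=robot.observe();p=o["eef_pos"];d=p-[.565,-.242,0];print(np.hypot(*d[:2]),np.degrees(np.arctan2(d[1],d[0])))
i2=robot.grab_frame("scene")[:,:,::-1];cv2.imwrite("pics/s7.png",i2)
C=cam("wrist");im=robot.grab_frame("wrist")[:,:,::-1];cv2.imwrite("pics/w7.png",im);np.savez("w7.npz",K=C[0],W=C[1])
cv2.imwrite("pics/c7.png",np.hstack([im,np.vstack([i2[200:360,320:480],i2[200:360,320:480][:, ::1]*0,cv2.imread("pics/s6.png")[200:360,320:480]])]))
S=cam("scene");
for z in(.115,.12,.125,.136):print(z,proj(S,np.array([.565,-.242,z])).round(1),proj(C,np.array([.565,-.242,z])).round(1))
```

```text
0.11388833166575198 108.6022961150373
0.115 [407.3 255.7] [318.3 652.4]
0.12 [407.5 254.2] [318.3 669.6]
0.125 [407.8 252.7] [318.3 688. ]
0.136 [408.3 249.3] [318.3 733. ]
```

View pics/c7.png

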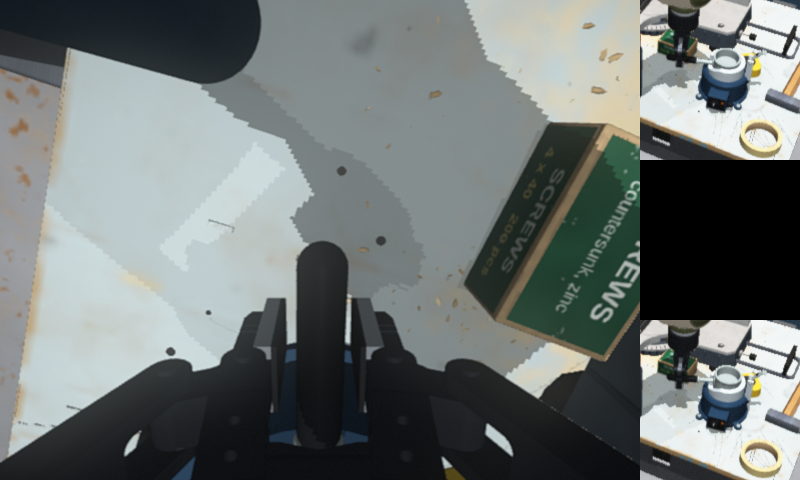

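Wrist view: the grip lies centred between the fingers, with its end at (322,241). The scene crops show the rim lower than before. That was the last picture I may view, so from here I measure numerically.

Run:
```python
from h import *
d=np.load("w7.npz");C=(d["K"],d["W"]);a=np.radians(108.6)
for z in(.09,.093,.096,.1,.111):
    P=np.array([.565+.15*np.cos(a),-.242+.15*np.sin(a),z]);q=C[1][:3,:3]@P+C[1][:3,3]
    print(z,proj(C,P).round(1),"width",(419*.017/-q[2]).round(1))
g=cv2.cvtColor(cv2.imread("pics/w7.png"),6)
for r in(255,262,270,280,290):
    x=np.where(g[r,270:380]<75)[0]+270;print(r,x.min(),x.max())
print("tip col322",g[230:262,322])
for n in("scene0","s6","s7"):
    k=cv2.cvtColor(cv2.imread(f"pics/{n}.png"),6);print(n,k[234:276,404:412].mean(1).round().astype(int).tolist())
```

```text
0.09 [316.8 241.1] width 52.9
0.093 [316.8 243.8] width 54.1
0.096 [316.8 246.7] width 55.3
0.1 [316.8 250.7] width 57.0
0.111 [316.7 263. ] width 62.2
255 300 344
262 298 347
270 297 347
280 297 347
290 297 346
tip col322 [126 125 125 126 125 125 126 126 126 124 104  67  45  46  46  47  47  46
  46  45  47  46  46  47  45  45  46  46  45  46  46  46]
scene0 [113, 76, 57, 56, 56, 56, 81, 178, 194, 154, 130, 130, 130, 130, 131, 158, 204, 224, 226, 225, 225, 225, 224, 224, 221, 200, 144, 112, 168, 165, 130, 128, 145, 158, 167, 203, 220, 222, 222, 199, 169, 163]
s6 [115, 76, 57, 56, 57, 56, 57, 57, 56, 55, 77, 168, 192, 158, 136, 134, 134, 134, 136, 159, 200, 222, 226, 226, 226, 226, 225, 223, 216, 182, 128, 101, 108, 118, 134, 204, 244, 249, 246, 215, 164, 157]
s7 [115, 77, 58, 56, 56, 57, 56, 56, 56, 54, 55, 56, 57, 80, 176, 188, 148, 133, 130, 129, 130, 133, 169, 208, 224, 227, 227, 227, 227, 226, 225, 220, 195, 140, 115, 196, 243, 249, 246, 215, 163, 158]
```

drive_effector:
  moves:
    - [[-0.0003,0.008,0],[0,0,0.07]]
    - [[-0.0013,0.0172,0],[0,0,0.15]]
    - [[-0.0003,0.008,0],[0,0,0.07]]
    - [[0,0,0],[0,0,0]]
    - [[-0.0004,-0.0092,0],[0,0,-0.08]]
    - [[-0.0017,-0.0195,0],[0,0,-0.17]]
    - [[-0.0004,-0.0092,0],[0,0,-0.08]]
    - [[0,0,0],[0,0,0]]
    - [[0.0,0.004,0],[0,0,0.035]]
    - [[0,0,0],[0,0,0]]

```text
t: 14.9
eef_pos: [0.5297, -0.1338, 0.0762]
orientation: [0.585, 0.811, -0.0, 0.0]
ft_force: [-0.4, 0.0, 0.6]
gripper_width: 0.0239
gripper_force: 0.0
```

Run:
```python
from h import *
i=robot.grab_frame("scene")[:,:,::-1];cv2.imwrite("pics/s8.png",i);k=cv2.cvtColor(i,6);print(k[244:276,404:412].mean(1).round().astype(int).tolist())
o=robot.observe();M=R.from_quat(o["orientation"]).as_matrix();p=o["eef_pos"];print(p,M.round(3).tolist(),o["q"].round(2))
```

```text
[55, 56, 68, 135, 196, 181, 142, 130, 130, 129, 130, 139, 182, 216, 226, 227, 227, 227, 226, 225, 225, 216, 177, 120, 117, 200, 244, 250, 246, 216, 164, 157]
[ 0.52889426 -0.13385997  0.0761932 ] [[-0.319, 0.948, -0.001], [0.948, 0.319, 0.0], [0.0, -0.001, -1.0]] [-0.46  0.54  1.53 -0.    1.07 -0.79]
```

Pot level is about home; the small shift between the last two readings fits the 1.5 mm side play in the well. Next I open, rise, close the fingers and travel over the pot to the outside of the hold-down.

drive_effector:
  moves:
    - [[0,0,0],[0,0,0]]
    - [[0,0,0],[0,0,0]]
    - [[0,0,-0.02],[0,0,0]]
    - [[0,0,-0.06],[0,0,0]]
    - [[0,0,-0.1],[0,0,0]]
    - [[0,0,-0.135],[0,0,0]]
    - [[-0.03,-0.002,-0.135],[0,0,0.05]]
    - [[-0.07,-0.004,-0.135],[0,0,0.115]]
    - [[-0.11,-0.007,-0.135],[0,0,0.115]]
    - [[-0.11,-0.007,-0.135],[0,0,0.115]]
  finger_gap: 0.035

```text
t: 15.95
eef_pos: [0.5578, -0.2446, 0.2105]
orientation: [0.631, 0.775, -0.0, 0.0]
ft_force: [0.3, 0.8, -1.0]
gripper_width: 0.0348
gripper_force: 0.0
```

drive_effector:
  moves:
    - [[0,0,0],[0,0,0]]
  finger_gap: 0
  grip_force: 30

```text
t: 16.05
eef_pos: [0.5573, -0.2409, 0.2108]
orientation: [0.63, 0.776, 0.0, -0.0]
ft_force: [-0.3, 0.1, 0.4]
gripper_width: 0.0218
gripper_force: 0.0
```

Run:
```python
from h import *
o=robot.observe();p=o["eef_pos"];M=R.from_quat(o["orientation"]).as_matrix();print(p.round(4),M.round(3).tolist())
C=cam("scene");i=robot.grab_frame("scene")[:,:,::-1];cv2.imwrite("pics/s9.png",i);k=cv2.cvtColor(i,6);print(k[240:276,404:412].mean(1).round().astype(int).tolist())
ax=np.array([.565,-.242]);b=np.radians(-78);u=np.array([np.cos(b),np.sin(b)])
for s,z in((.125,.2),(.125,.13),(.0725,.13),(.0725,.15),(.0445,.15),(.0195,.18)):
    t=np.r_[ax+s*u,z];print(s,z,t.round(4),(M.T@(t-p)).round(4))
W=robot.grab_frame("wrist")[:,:,::-1];cv2.imwrite("pics/w9.png",W)
```

```text
[ 0.5573 -0.2409  0.2108] [[-0.206, 0.979, -0.001], [0.979, 0.206, 0.001], [0.001, -0.001, -1.0]]
[55, 54, 54, 54, 53, 52, 58, 82, 109, 106, 95, 91, 90, 91, 90, 92, 104, 113, 116, 118, 118, 117, 116, 120, 154, 183, 162, 114, 112, 185, 234, 242, 239, 206, 160, 153]
0.125 0.2 [ 0.591  -0.3643  0.2   ] [-0.1277  0.0076  0.0107]
0.125 0.13 [ 0.591  -0.3643  0.13  ] [-0.1277  0.0077  0.0807]
0.0725 0.13 [ 0.5801 -0.3129  0.13  ] [-0.0752  0.0076  0.0808]
0.0725 0.15 [ 0.5801 -0.3129  0.15  ] [-0.0752  0.0075  0.0608]
0.0445 0.15 [ 0.5743 -0.2855  0.15  ] [-0.0472  0.0075  0.0608]
0.0195 0.18 [ 0.5691 -0.2611  0.18  ] [-0.0222  0.0074  0.0308]
```

drive_effector:
  moves:
    - [[-0.03,0.003,0],[0,0,0]]
    - [[-0.06,0.006,0],[0,0,0]]
    - [[-0.09,0.0077,0],[0,0,0]]
    - [[-0.12,0.0077,0],[0,0,0]]
    - [[-0.128,0.0077,0.01],[0,0,0]]
    - [[-0.128,0.0077,0.035],[0,0,0]]
    - [[-0.128,0.0077,0.06],[0,0,0]]
    - [[-0.128,0.0077,0.08],[0,0,0]]
    - [[-0.128,0.0077,0.08],[0,0,0]]
    - [[-0.128,0.0077,0.08],[0,0,0]]
  finger_gap: 0
  grip_force: 30

```text
t: 17.15
eef_pos: [0.5918, -0.3631, 0.132]
orientation: [0.629, 0.777, 0.0, 0.0]
ft_force: [-0.2, 0.5, 0.5]
gripper_width: -0.0
gripper_force: 0.0
```

drive_effector:
  moves:
    - [[0.01,0,0],[0,0,0]]
    - [[0.02,0,0],[0,0,0]]
    - [[0.03,0,0],[0,0,0]]
    - [[0.035,0,0],[0,0,0]]
    - [[0.04,0,0],[0,0,0]]
    - [[0.045,0,0],[0,0,0]]
    - [[0.049,0,0],[0,0,0]]
    - [[0.0525,0,0],[0,0,0]]
    - [[0.0525,0,0],[0,0,0]]

```text
t: 18.05
eef_pos: [0.5805, -0.3122, 0.1312]
orientation: [0.629, 0.777, 0.0, -0.0]
ft_force: [0.1, 0.3, -0.6]
gripper_width: -0.0003
gripper_force: 0.0
```

Run:
```python
from h import *
o=robot.observe();print(o["ft_force"].round(1),o["moment"].round(2),o["q"].round(2))
for n in("scene","side","wrist"):cv2.imwrite(f"pics/{n}10.png",robot.grab_frame(n)[:,:,::-1])
```

```text
[ 0.1  0.3 -0.6] [ 0.05 -0.06  0.02] [-0.67  0.65  1.12  0.    1.38 -0.88]
```

drive_effector:
  moves:
    - [[0,0,-0.01],[0,0,0]]
    - [[0,0,-0.019],[0,0,0]]
    - [[0.006,0,-0.019],[0,0,0]]
    - [[0.012,0,-0.019],[0,0,0]]
    - [[0.018,0,-0.019],[0,0,0]]
    - [[0.023,0,-0.019],[0,0,0]]
    - [[0.028,0,-0.019],[0,0,0]]
    - [[0.028,0,-0.019],[0,0,0]]

```text
t: 19.0
eef_pos: [0.5747, -0.2845, 0.1503]
orientation: [0.629, 0.777, 0.0, -0.0]
ft_force: [-0.6, 0.3, 0.6]
gripper_width: -0.0001
gripper_force: 0.0
```

drive_effector:
  moves:
    - [[0,0,-0.015],[0,0,0]]
    - [[0,0,-0.03],[0,0,0]]
    - [[0.012,0,-0.03],[0,0,0]]
    - [[0.025,0,-0.03],[0,0,0]]
    - [[0.025,0,-0.03],[0,0,0]]

```text
t: 19.5
eef_pos: [0.569, -0.2586, 0.1797]
orientation: [0.629, 0.778, 0.0, -0.001]
ft_force: [0.7, 0.1, -0.5]
gripper_width: -0.0002
gripper_force: 0.0
```

drive_effector:
  moves:
    - [[0,0,0.01],[0,0,0]]
    - [[0,0,0.02],[0,0,0]]
    - [[0,0,0.026],[0,0,0]]
    - [[0,0,0.03],[0,0,0]]
    - [[0,0,0.034],[0,0,0]]
    - [[0,0,0.038],[0,0,0]]
    - [[0,0,0.038],[0,0,0]]

```text
t: 20.2
eef_pos: [0.5682, -0.255, 0.1437]
orientation: [0.629, 0.778, 0.003, -0.005]
ft_force: [-12.3, 27.6, 22.9]
gripper_width: 0.0002
gripper_force: 18.6
```

The finger's outer edge jammed on the arm's free end, so I'm too far inward. I'll back off upward and press again further out, between hinge and tab.

drive_effector:
  moves:
    - [[0,0,-0.02],[0,0,0]]
    - [[0,0,-0.038],[0,0,0]]
    - [[-0.012,0,-0.038],[0,0,0]]
    - [[-0.024,0,-0.038],[0,0,0]]
    - [[-0.024,0,-0.038],[0,0,0]]

```text
t: 20.7
eef_pos: [0.5743, -0.2863, 0.1786]
orientation: [0.63, 0.776, -0.0, -0.001]
ft_force: [-0.3, 0.1, -0.5]
gripper_width: 0.0002
gripper_force: 0.0
```

drive_effector:
  moves:
    - [[0,0,0.01],[0,0,0]]
    - [[0,0,0.02],[0,0,0]]
    - [[0,0,0.025],[0,0,0]]
    - [[0,0,0.03],[0,0,0]]
    - [[0,0,0.03],[0,0,0]]

```text
t: 21.2
eef_pos: [0.5744, -0.284, 0.1494]
orientation: [0.629, 0.777, -0.0, -0.001]
ft_force: [0.3, -0.1, 0.3]
gripper_width: -0.0002
gripper_force: 0.0
```

drive_effector:
  moves:
    - [[0,0,0.004],[0,0,0]]
    - [[0,0,0.008],[0,0,0]]
    - [[0,0,0.012],[0,0,0]]
    - [[0,0,0.012],[0,0,0]]

```text
t: 21.6
eef_pos: [0.5744, -0.2842, 0.1377]
orientation: [0.63, 0.777, 0.0, -0.001]
ft_force: [0.4, -0.1, 0.7]
gripper_width: 0.0002
gripper_force: 0.0
```

drive_effector:
  moves:
    - [[0,0,0.004],[0,0,0]]
    - [[0,0,0.008],[0,0,0]]
    - [[0,0,0.008],[0,0,0]]

```text
t: 21.9
eef_pos: [0.5744, -0.2842, 0.1297]
orientation: [0.629, 0.777, -0.0, -0.0]
ft_force: [0.5, -0.1, 0.1]
gripper_width: -0.0002
gripper_force: 0.0
```

drive_effector:
  moves:
    - [[0.006,0,0],[0,0,0]]
    - [[0.006,0,0.003],[0,0,0]]
    - [[0.006,0,0.006],[0,0,0]]
    - [[0.006,0,0.006],[0,0,0]]

```text
t: 22.3
eef_pos: [0.5732, -0.2783, 0.1238]
orientation: [0.629, 0.777, -0.0, -0.0]
ft_force: [0.5, 0.5, -0.1]
gripper_width: -0.0002
gripper_force: 0.0
```

drive_effector:
  moves:
    - [[0,0,0.002],[0,0,0]]
    - [[0,0,0.004],[0,0,0]]
    - [[0,0,0.004],[0,0,0]]

```text
t: 22.6
eef_pos: [0.5734, -0.2786, 0.121]
orientation: [0.629, 0.777, -0.0, 0.0]
ft_force: [-1.7, 1.4, 6.0]
gripper_width: -0.0
gripper_force: 2.7
```

Run:
```python
from h import *
print(robot.observe()["ft_force"].round(1))
for n in("scene","side","wrist"):cv2.imwrite(f"pics/{n}11.png",robot.grab_frame(n)[:,:,::-1])
```

```text
[-1.7  1.4  6. ]
```

drive_effector:
  moves:
    - [[0,0,0.002],[0,0,0]]
    - [[0,0,0.003],[0,0,0]]
    - [[0,0,0.003],[0,0,0]]

```text
t: 23.05
eef_pos: [0.5735, -0.2786, 0.1206]
orientation: [0.629, 0.777, -0.0, 0.002]
ft_force: [-8.1, 4.6, 21.1]
gripper_width: 0.0001
gripper_force: 10.8
```

drive_effector:
  moves:
    - [[0,0,-0.01],[0,0,0]]
    - [[0,0,-0.04],[0,0,0]]
    - [[0,0,-0.08],[0,0,0]]
    - [[0.04,0,-0.12],[0,0,0]]
    - [[0.08,0,-0.14],[0,0,0]]
    - [[0.12,0,-0.14],[0,0,0]]
    - [[0.12,0,-0.14],[0,0,0]]
    - [[0.12,0,-0.14],[0,0,0]]

```text
t: 23.85
eef_pos: [0.5484, -0.1606, 0.2576]
orientation: [0.629, 0.777, -0.0, 0.0]
ft_force: [0.0, -1.2, -0.1]
gripper_width: 0.0002
gripper_force: 0.0
```

Run:
```python
from h import *
i=robot.grab_frame("scene")[:,:,::-1];cv2.imwrite("pics/s12.png",i);C=cam("wrist");w=robot.grab_frame("wrist")[:,:,::-1];cv2.imwrite("pics/w12.png",w)
S=cam("scene");b=np.radians(-78);u=np.array([np.cos(b),np.sin(b)]);ax=np.array([.565,-.242]);a=cv2.imread("pics/scene0.png")
for s,z in((.0855,.148),(.078,.141),(.07,.133),(.0555,.1185),(.045,.121),(.035,.121),(.025,.121),(.0135,.121),(.0135,.128)):
    P=np.r_[ax+s*u,z];p=proj(S,P);x,y=p.round().astype(int);q=proj(C,P).round(1)
    print(s,z,p.round(1),a[y,x],i[y,x],q)
k=cv2.cvtColor(i,6);print("rim",k[240:276,404:412].mean(1).round().astype(int).tolist())
h=cv2.absdiff(cv2.cvtColor(a,6),k);print((h[245:275,425:455]>40).astype(int).sum(1))
h=cv2.cvtColor(i,40);m=(((h[...,0]<6)|(h[...,0]>174))&(h[...,1]>170)&(h[...,2]>110)).astype('u1');cs=[c for c in cv2.findContours(m,0,1)[0] if cv2.contourArea(c)>80]
for c in cs:
    B=cv2.boundingRect(c);print(B,px2z(S,(B[0]+B[2]/2,B[1]+B[3]/2),.184).round(3))
```

```text
0.0855 0.148 [444.4 251.9] [211 211 198] [213 212 206] [317.3 457.8]
0.078 0.141 [440.8 253.5] [165 166 154] [241 242 237] [317.3 442.5]
0.07 0.133 [437.  255.4] [97 96 90] [216 231 230] [317.3 426.1]
0.0555 0.1185 [430.1 258.7] [214 216 204] [218 219 205] [317.4 397.8]
0.045 0.121 [426.  257.2] [63 67 67] [204 205 192] [317.3 388.3]
0.035 0.121 [421.9 256.4] [244 246 241] [228 230 224] [317.3 377.2]
0.025 0.121 [417.8 255.7] [212 212 198] [227 227 217] [317.3 365.8]
0.0135 0.121 [413.1 254.9] [231 231 222] [188 189 176] [317.3 352.5]
0.0135 0.128 [413.4 252.7] [224 226 213] [176 178 167] [317.3 357.6]
rim [54, 54, 53, 53, 52, 53, 62, 118, 181, 172, 136, 126, 126, 125, 125, 133, 174, 210, 220, 222, 222, 221, 220, 219, 219, 209, 171, 116, 113, 193, 241, 248, 244, 210, 159, 152]
[0 0 0 0 1 4 4 5 8 8 7 8 6 5 4 2 1 1 1 1 0 0 0 0 0 0 0 0 0 0]
(301, 229, 19, 22) [ 0.437 -0.04   0.184]
```

Run:
```python
from h import *
k=cv2.cvtColor(cv2.imread("pics/w12.png"),6)
for r in(345,352,358,366,377,384): print(r,k[r,297:338].tolist())
print("col",k[330:400,313:322].mean(1).round().astype(int).tolist())
C=cam("wrist");b=np.radians(-78);u=np.array([np.cos(b),np.sin(b)]);ax=np.array([.565,-.242]);n=np.array([-u[1],u[0]])
for q in(1.8,2.0,2.2,2.36):
    al=q-.785;print(q,[proj(C,np.r_[ax+(.0565-r*np.sin(al)+.0025*np.cos(al))*u,.1185+r*np.cos(al)+.0025*np.sin(al)]).round(1).tolist() for r in(.034,.044)])
print([proj(C,np.r_[ax+.035*np.array([np.cos(t),np.sin(t)]),.115]).round().tolist() for t in np.radians([102,12,-168,-78])])
```

```text
345 [72, 72, 74, 74, 72, 72, 71, 71, 71, 70, 70, 70, 70, 71, 71, 60, 45, 35, 35, 37, 36, 36, 35, 35, 34, 34, 42, 58, 70, 70, 69, 69, 69, 69, 69, 68, 69, 69, 70, 71, 73]
352 [39, 40, 38, 38, 39, 38, 37, 37, 34, 36, 47, 76, 106, 126, 128, 109, 69, 45, 43, 44, 45, 45, 44, 44, 44, 44, 61, 102, 127, 129, 114, 83, 51, 34, 31, 34, 34, 35, 34, 35, 34]
358 [38, 37, 36, 35, 35, 36, 35, 35, 36, 35, 35, 34, 38, 63, 97, 105, 75, 47, 44, 42, 43, 42, 43, 42, 42, 45, 69, 100, 102, 70, 37, 31, 32, 32, 32, 33, 32, 34, 33, 34, 33]
366 [35, 34, 33, 34, 34, 32, 35, 33, 32, 33, 32, 33, 30, 31, 33, 33, 38, 41, 42, 41, 42, 41, 42, 42, 42, 40, 38, 33, 30, 28, 30, 30, 32, 31, 31, 30, 31, 32, 31, 31, 31]
377 [31, 32, 31, 32, 31, 31, 31, 30, 30, 30, 29, 29, 29, 30, 28, 32, 35, 39, 40, 38, 39, 39, 40, 39, 40, 39, 36, 31, 28, 29, 28, 26, 27, 28, 28, 27, 28, 27, 28, 28, 29]
384 [30, 30, 28, 30, 28, 28, 27, 29, 27, 27, 27, 28, 27, 30, 28, 28, 34, 37, 38, 38, 39, 37, 37, 38, 38, 37, 35, 30, 28, 28, 27, 27, 25, 24, 25, 26, 26, 26, 26, 27, 27]
col [41, 41, 41, 41, 40, 40, 39, 39, 39, 38, 38, 38, 37, 37, 37, 36, 39, 46, 48, 48, 47, 47, 47, 47, 48, 48, 47, 48, 47, 44, 42, 42, 42, 42, 41, 41, 41, 41, 40, 40, 40, 40, 40, 40, 39, 39, 39, 39, 39, 38, 38, 38, 38, 38, 37, 37, 37, 37, 37, 37, 36, 36, 36, 36, 36, 36, 36, 35, 35, 35]
1.8 [[317.5, 384.1], [317.5, 378.3]]
2.0 [[317.5, 375.2], [317.5, 366.7]]
2.2 [[317.5, 367.5], [317.5, 357.1]]
2.36 [[317.6, 362.5], [317.5, 350.9]]
[[317.0, 289.0], [364.0, 332.0], [271.0, 332.0], [318.0, 372.0]]
```

The closed fingers hide the arm in this view. I'll shift the tool outward so the arm appears above them.

drive_effector:
  moves:
    - [[-0.04,0,-0.02],[0,0,0]]
    - [[-0.08,0,-0.04],[0,0,0]]
    - [[-0.12,0,-0.04],[0,0,0]]
    - [[-0.15,0,-0.04],[0,0,0]]
    - [[-0.15,0,-0.04],[0,0,0]]
    - [[-0.15,0,-0.04],[0,0,0]]

```text
t: 24.55
eef_pos: [0.5793, -0.3093, 0.296]
orientation: [0.63, 0.776, 0.0, -0.001]
ft_force: [0.8, 0.2, 0.5]
gripper_width: -0.0001
gripper_force: 0.0
```

Run:
```python
from h import *
C=cam("wrist");im=robot.grab_frame("wrist")[:,:,::-1];cv2.imwrite("pics/w13.png",im);k=cv2.cvtColor(im,6)
b=np.radians(-78);u=np.array([np.cos(b),np.sin(b)]);ax=np.array([.565,-.242])
for q in(1.8,2.0,2.2,2.36):
    al=q-.785;print(q,[proj(C,np.r_[ax+(.0565-r*np.sin(al)+.0025*np.cos(al))*u,.1185+r*np.cos(al)+.0025*np.sin(al)]).round(1).tolist() for r in(.01,.02,.034,.044)])
e=[proj(C,np.r_[ax+.035*np.array([np.cos(t),np.sin(t)]),.115]).round() for t in np.radians([102,12,-168,-78])];print(e)
r0=int(e[0][1]);print("col",r0,k[r0-10:r0+110,316:320].mean(1).round().astype(int).tolist())
for r in range(r0,r0+90,8): print(r,k[r,297:338:2].tolist())
```

```text
1.8 [[318.3, 193.4], [318.2, 183.2], [318.2, 168.0], [318.2, 156.5]]
2.0 [[318.3, 191.3], [318.2, 179.5], [318.2, 162.3], [318.2, 149.3]]
2.2 [[318.3, 189.6], [318.2, 176.8], [318.2, 158.3], [318.2, 144.7]]
2.36 [[318.3, 188.6], [318.2, 175.4], [318.2, 156.5], [318.2, 142.8]]
[array([318.,  75.]), array([365., 125.]), array([271., 125.]), array([318., 172.])]
col 75 [91, 96, 101, 108, 109, 106, 106, 107, 105, 105, 106, 103, 98, 106, 128, 136, 136, 138, 131, 100, 74, 65, 68, 76, 85, 110, 131, 135, 135, 134, 134, 134, 136, 137, 138, 138, 139, 139, 138, 138, 136, 135, 134, 135, 142, 143, 151, 180, 194, 196, 196, 196, 197, 198, 198, 199, 199, 198, 198, 197, 196, 196, 196, 198, 198, 199, 200, 201, 200, 200, 199, 196, 193, 194, 190, 188, 190, 181, 130, 100, 106, 113, 109, 101, 100, 116, 122, 122, 121, 122, 124, 123, 128, 144, 148, 157, 178, 182, 182, 181, 181, 182, 186, 188, 188, 187, 188, 187, 187, 187, 187, 187, 187, 187, 188, 188, 188, 18
[... 607 characters left out ...]
200, 180, 136, 132, 136, 135, 135, 135, 137, 136]
123 [191, 193, 185, 185, 195, 205, 200, 196, 194, 199, 200, 194, 197, 202, 199, 151, 133, 137, 134, 137, 136]
131 [186, 186, 192, 192, 184, 182, 181, 185, 187, 194, 199, 201, 201, 201, 202, 205, 201, 204, 197, 167, 134]
139 [195, 191, 185, 181, 182, 187, 184, 181, 186, 186, 189, 195, 202, 205, 202, 204, 199, 180, 157, 138, 134]
147 [127, 179, 184, 187, 183, 180, 148, 140, 107, 110, 109, 109, 108, 105, 97, 123, 140, 137, 136, 138, 137]
155 [76, 81, 97, 116, 163, 184, 169, 183, 194, 158, 119, 126, 126, 123, 106, 113, 124, 123, 116, 103, 80]
163 [189, 188, 182, 142, 102, 87, 100, 180, 193, 188, 186, 169, 123, 124, 108, 78, 79, 90, 107, 121, 127]
```

The arm's end shows at row 143, where 142.8 is predicted for a level arm (2.36 rad) and 144.7 for 2.2. The firm stop at z 0.1206 m also fits a level arm and a home pot. The can stands at (0.437,-0.040), 0.24 m from the axis.

```bash
python3 -c "
from plant import robot
print(robot.sign_off())"
```

```text
the job is handed in; nothing more can be done
None
```

The job is handed in, but the judge gave no verdict: by my measurements the can stands clear at 0.24 m from the warmer's axis, the pot reads as home on the hot plate, and the hold-down lies level on its rim.

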